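# Stand the fallen drying post up

### The job

The drying post with the orange ball has been knocked over. Take it by its ball and tip it up over the edge of its foot, without lifting the foot clear of the bench, until it stands upright on its foot about where it lies, and let go of it. Leave the blue-balled post lying as it is, and do not disturb the spray bottle.

Things in the scene. Friction and masses are not known exactly. Their poses are not given: they have to be found in the camera images.
- orange_post: The fallen post: dark steel foot 54 x 54 x 10 mm, aluminium stem 16 mm thick, orange ball on top; 158 mm overall, 0.4 to 0.6 kg. Origin: centre of the foot's underside; z runs along the stem to the ball. It lies on the ball and one foot edge, origin 28 mm above the bench, ball roughly to the robot's left. It settles onto its foot once it leans less than about 25 degrees from upright.
- orange_ball (a point): Centre of the orange ball, 36 mm in diameter, 140 mm from the foot's underside; 18 mm above the bench while the post lies. Its z axis is the stem's. Gripped at about 10 N, fingers closing level and square to the stem, the ball turns between the pads, so the post swings as the ball is carried in an arc about the foot's lower edge, which hardly slips on the bench.
- blue_post: A second post of the same shape and size, with a blue ball, also lying down with its ball roughly to the robot's left; it stays lying. Origin: centre of the foot's underside; z along the stem to the ball.
- spray_bottle: Standing at the back of the work: pump spray bottle with a black head, 40 mm diameter, 146 mm tall. Origin: centre of its underside, z up.

How it is judged:
At the end, for the whole second after the job is handed in: The orange-balled post stands at rest on its foot on the bench, within 10 degrees of upright and within 100 mm of where its foot lay (angle between orange_post's own z axis and vertical below 0.17 rad and height (world z) of orange_post below 0.015 m and distance of orange_post from where it was at the start of the episode below 0.1 m and linear speed of orange_post below 0.02 m/s and angular speed of orange_post below 0.2 rad/s); the robot touches nothing.
It fails at once if the orange-balled post's foot is lifted clear of the bench (the centre of its underside goes above 60 mm; tipping over the edge alone takes it to about 28 mm) (height (world z) of orange_post above 0.06 m).
It fails at once if the blue-balled post is moved more than 30 mm (distance of blue_post from where it was at the start of the episode above 0.03 m).
It fails at once if the spray bottle is moved more than 30 mm or tipped (distance of spray_bottle from where it was at the start of the episode above 0.03 m or angle between spray_bottle's own z axis and vertical above 0.3 rad).
It also fails if it takes over 48 s, if anything falls off the work surface, if the arm or the gripper's body presses on something with over 40 N, if the wrist force passes 120 N, or if a joint passes its speed limit or range.

### The arm

A 6-joint arm with a two-finger parallel gripper is mounted at the origin on a cart in front of the work surface, level with it; the furniture and walls round the work are solid. World frame = base frame: x ahead of the robot, y to its left, z up, the work surface at z = 0. Lengths are in m, angles in rad, forces in N, time in s.
With the tool pointing down it reaches from about 0.425 to 1.125 m from the base axis. Payload 14.9 kg.
Tool frame: the origin (TCP) lies at the centre of the arm's flange, where the gripper is bolted on; the fingertips stand 191 mm ahead of it and the grasp point (between the pads) lies 172 mm ahead of it (finger_overhang is the distance from the TCP to the fingertips, in m); z points along the fingers, y is the direction in which the jaws open and shut (so a half turn about z gives the same grasp; the last joint's range is limited). The gripper opens to 91 mm and grips with 3 to 60 N. Pads are 32 mm wide; open, the fingers measure 118 mm over their backs; the gripper's body (76 mm by 178 mm) begins 60 mm behind the grasp point.
Start: joints at [1.109, 0.379, 1.734, -0, 1.028, -0.033], TCP at [0.291, 0.637, 0.405] pointing down, gripper open.
Joint ranges: [-2.77, 2.77], [-0.74, 2.19], [0, 2.66], [-1.06, 4.2], [0.31, 2.87], [-3.08, 3.08]. Speed limits (rad/s): [1.89, 1.89, 2.39, 3.14, 3.14, 3.14].

### API

Orientations are given as a 3x3 rotation matrix whose columns are the frame's x, y, z axes.
In Python, from station import * gives the robot as it stands.
- The arm moves only by the shell command python3 -m creep 'ROWS' [FORCE]. ROWS is text: rows parted by semicolons, each of 7 numbers parted by spaces: the turn, a rotation vector about the tool's x, y, z in degrees, then the shift along the tool's x, y, z in mm, then the opening, from 0 (shut) to 1 (fully open). In form: rx ry rz tx ty tz hand; .... A call has 1 to 12 rows; each row is the pose to reach, as a shift and turn from the pose commanded when the call began, along the tool's axes at that moment; what a row does not reach only later rows make up. A row lasts 1/10 s, in which the tool goes at most 50 mm and 8.59 degrees, less where a joint would pass 70% of its speed; a pose out of reach is approached as far as the arm can. A call with a gripper value outside its range is refused whole. The fingers move at their own pace and stop on an object; FORCE is the grip in N (left out, the last holds). Time passes only in rows, so rows that repeat a pose let the fingers close. It gives the time, the measured TCP pose, the force and the opening at its end, in the units of the state.
- state(): the state, without advancing time (a new reading comes with each control period).
- snapshot(name): name is "scene" or "top" or "wrist"; returns the picture (400x640x3 uint8, red, green, blue); there is no depth.
- calibration(name): a dict with "mtx" (3x3 intrinsics, pixels), "R" (3x3) and "t" (3): a world point X has camera coordinates R X + t. Camera axes: x right, y down, z forward; pixel columns grow to the right and rows downward; lengths in m; the calibration is good to about 2 mm. The wrist camera is an equidistant fisheye: a pixel r from the principal point sees the ray r / f radians off the axis. A picture is of the moment at which its call begins: read the wrist's pose just before it. calibration takes no time and is no camera call; for the wrist camera it gives the pose at the moment of the call.
- hand_in(): hands the job in, once; it reports no verdict.
The state is a dict: "clock": time; "q": joint angles; "qd": joint speeds; "effort": joint torques, N m; "tool_pos": TCP position; "tool_rot": TCP orientation; "contact_force": force on the tool from outside, world axes, zero at the start; "wrist_torque": the same for the moment, N m; "width": finger opening in m.
Only numpy, scipy, OpenCV 4.12 (cv2) and the standard library are available. Lean on these libraries where they do the work, as an engineer would, in place of code of your own. Each camera call takes 0.05 s, during which the arm holds its last target.

## Working session

There is one attempt and no reset: what is moved stays moved. The work goes in short steps, Python scripts to look and compute and a shell command to move; the robot and the scene stay as the last step left them, time stands still between calls to the robot, and variables do not carry over. Pictures are saved under pics/ and viewed, and the job is handed in when it is done.

```bash
mkdir -p pics; ls; python3 - <<'E'
from station import *
import cv2, numpy as np
np.set_printoptions(precision=4,suppress=True)
s=state(); print(s['clock'],s['tool_pos'],s['tool_rot'],s['width'])
for n in ["scene","top"]:
    im=snapshot(n); cv2.imwrite(f'pics/{n}0.png',im[:,:,::-1]); c=calibration(n); print(n,c['mtx'],c['R'],c['t'])
E
```

```text
pics
0.0 [0.291  0.6364 0.4041] [[-0.9095  0.4158 -0.0005]
 [ 0.4158  0.9095 -0.001 ]
 [ 0.     -0.0011 -1.    ]] 0.09139381452471233
scene [[369.9085   0.     314.3015]
 [  0.     369.9085 199.4581]
 [  0.       0.       1.    ]] [[ 0.6743 -0.7384 -0.0094]
 [-0.5262 -0.4715 -0.7076]
 [ 0.5181  0.4821 -0.7065]] [-0.3675  0.4184  0.6349]
top [[379.3973   0.     318.0433]
 [  0.     379.3973 200.1454]
 [  0.       0.       1.    ]] [[ 0.0181 -0.9997  0.0172]
 [-0.997  -0.0193 -0.0743]
 [ 0.0746 -0.0158 -0.9971]] [0.0489 0.6527 0.8448]
```

View pics/scene0.png

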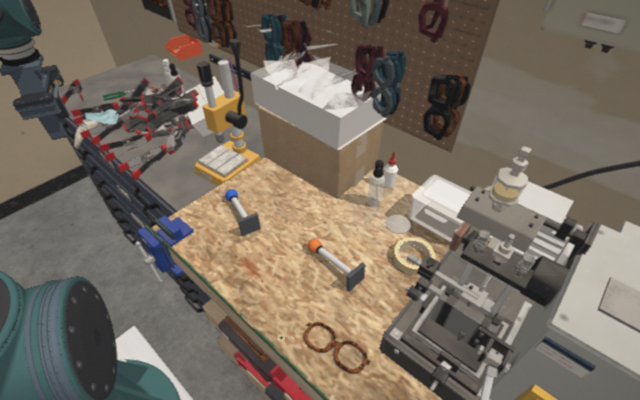

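View pics/top0.png

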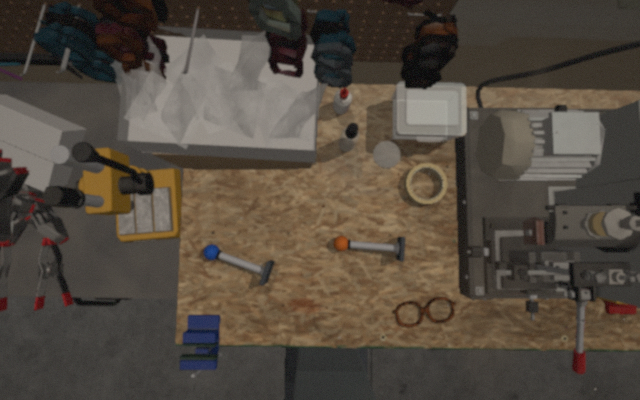

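The top view shows the orange ball at about (341,243) with its foot at (402,248). The blue ball is at (211,252) with its foot at (267,271), and the bottle's head is at (351,130). Next I'll measure these positions.

```bash
cat > h.py <<'E'
import cv2, numpy as np
from station import *
np.set_printoptions(precision=4,suppress=True)
def ray(n,uv):
    c=calibration(n); d=np.linalg.inv(c['mtx'])@[*uv,1]; R=np.array(c['R']);t=np.array(c['t'])
    d=R.T@d; return -R.T@t, d/np.linalg.norm(d)
def plane(n,uv,z):
    o,d=ray(n,uv); return o+d*(z-o[2])/d[2]
def tri(a,b):
    (o1,d1),(o2,d2)=ray(*a),ray(*b)
    s=np.linalg.lstsq(np.c_[d1,-d2],o2-o1,rcond=None)[0]
    p,q=o1+s[0]*d1,o2+s[1]*d2; return (p+q)/2,np.linalg.norm(p-q)
def blob(im,color='orange',roi=None):
    h=cv2.cvtColor(im,cv2.COLOR_RGB2HSV)
    m=cv2.inRange(h,(5,190,140),(16,255,255)) if color=='orange' else cv2.inRange(h,(105,150,80),(125,255,255))
    if roi: 
        k=np.zeros_like(m); x0,y0,x1,y1=roi; k[y0:y1,x0:x1]=1; m=m*k
    n,l,st,c=cv2.connectedComponentsWithStats(m)
    i=np.argsort(-st[1:,4])[:3]+1
    return [(c[j],st[j]) for j in i]
E
python3 - <<'E'
from h import *
s=cv2.imread('pics/scene0.png')[:,:,::-1].copy();t=cv2.imread('pics/top0.png')[:,:,::-1].copy()
bs=blob(s,'orange',(290,225,340,260));bt=blob(t,'orange',(320,225,360,265));print(bs,bt)
print('tri',tri(('scene',bs[0][0]),('top',bt[0][0])),plane('top',bt[0][0],.018),plane('scene',bs[0][0],.018))
bs=blob(s,'blue',(215,180,245,210));bt=blob(t,'blue',(195,240,225,265));print(bs,bt)
print('tri',tri(('scene',bs[0][0]),('top',bt[0][0])))
print('blue foot',plane('top',(267,271),.03),'bottle head',tri(('top',(351,130)),('scene',(379,166))))
cr=cv2.resize(t[215:285,310:430],None,fx=6,fy=6,interpolation=cv2.INTER_CUBIC);cv2.imwrite('pics/crt.png',cr[:,:,::-1])
cr=cv2.resize(s[225:300,295:385],None,fx=7,fy=7,interpolation=cv2.INTER_CUBIC);cv2.imwrite('pics/crs.png',cr[:,:,::-1])
E
```

```text
[] [(array([342.4576, 242.1695]), array([339, 238,   8,   9,  59], dtype=int32))]Traceback (most recent call last):
  File "<stdin>", line 4, in <module>
IndexError: list index out of range
```

```bash
python3 - <<'E'
from h import *
s=cv2.imread('pics/scene0.png')[:,:,::-1].copy();t=cv2.imread('pics/top0.png')[:,:,::-1].copy()
cr=cv2.resize(t[215:285,310:430],None,fx=6,fy=6,interpolation=cv2.INTER_CUBIC);cv2.imwrite('pics/crt.png',cr[:,:,::-1])
cr=cv2.resize(s[225:300,295:385],None,fx=7,fy=7,interpolation=cv2.INTER_CUBIC);cv2.imwrite('pics/crs.png',cr[:,:,::-1])
hs=cv2.cvtColor(s,cv2.COLOR_RGB2HSV);ht=cv2.cvtColor(t,cv2.COLOR_RGB2HSV)
print(hs[240:250,307:325:2].tolist()[::3]); print(ht[236:252,333:351:3].tolist()[::4])
print('blue foot',plane('top',(267,271),.03),'bottle head',tri(('top',(351,130)),('scene',(379,166))))
E
```

```text
[[[16, 95, 182], [13, 117, 181], [10, 167, 206], [11, 177, 226], [12, 176, 233], [11, 171, 232], [14, 112, 227], [18, 85, 223], [17, 96, 220]], [[14, 108, 167], [11, 179, 172], [11, 180, 213], [11, 176, 228], [12, 171, 236], [12, 171, 237], [11, 176, 230], [13, 118, 216], [19, 78, 227]], [[13, 132, 129], [11, 178, 155], [10, 177, 190], [11, 176, 216], [11, 176, 224], [10, 176, 204], [9, 151, 113], [12, 64, 92], [17, 81, 186]], [[15, 100, 122], [11, 168, 126], [11, 177, 148], [11, 179, 170], [10, 176, 161], [0, 41, 56], [20, 10, 152], [16, 13, 216], [15, 14, 216]]]
[[[16, 104, 132], [15, 108, 127], [13, 158, 118], [12, 182, 119], [13, 124, 119], [16, 107, 124]], [[16, 123, 79], [12, 201, 108], [11, 198, 142], [11, 205, 152], [12, 204, 150], [12, 148, 81]], [[12, 147, 80], [11, 201, 113], [11, 194, 143], [12, 204, 155], [11, 209, 150], [8, 137, 67]], [[16, 98, 81], [12, 196, 86], [11, 186, 118], [12, 217, 127], [12, 200, 121], [15, 106, 53]]]
blue foot [0.49   0.1725 0.03  ] bottle head (array([ 0.7897, -0.0027,  0.1274]), np.float64(0.0016210574960589612))
```

View pics/crt.png

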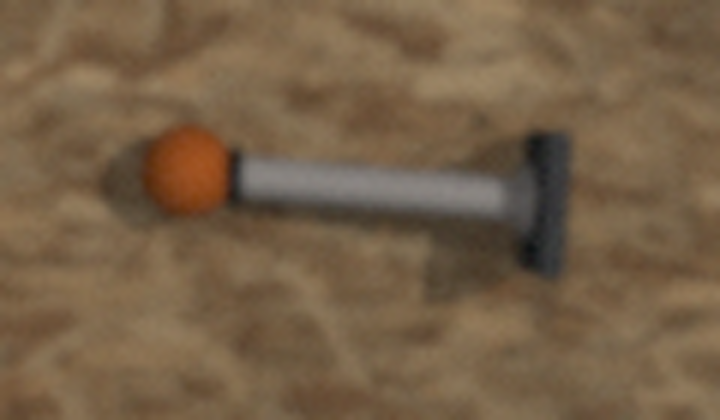

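View pics/crs.png

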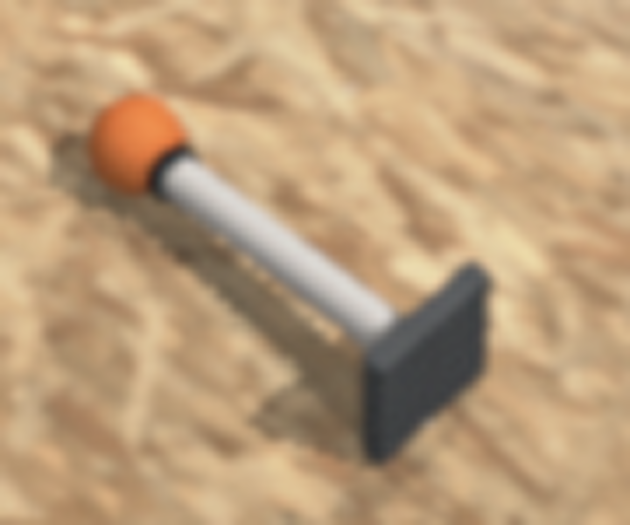

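```bash
cat >> h.py <<'E'
def rel(Rw,pw,R0,p0):
    from scipy.spatial.transform import Rotation as Ro
    return Ro.from_matrix(R0.T@Rw).as_rotvec(degrees=True), R0.T@(pw-p0)*1000
def down(yaw): # tool y at angle yaw in world, z down
    y=np.array([np.cos(yaw),np.sin(yaw),0]); z=np.array([0,0,-1.]); return np.c_[np.cross(y,z),y,z]
E
python3 - <<'E'
from h import *
bt=(340.9,242.9); bs=(314.4,245.1)
b,e=tri(('scene',bs),('top',bt)); print('tri',b,e,plane('top',bt,.018),plane('scene',bs,.018))
print('foot', plane('top',(393.9,247.5),.026), plane('scene',(295+392/7-.5,225+328/7-.5),.026))
b1=(plane('top',bt,.018)+plane('scene',bs,.018))/2
f=(plane('top',(393.9,247.5),.026)+plane('scene',(295+385/7-.5,225+322/7-.5),.026))/2
d=(b1-f);d[2]=0;L=np.linalg.norm(d);d/=L
yaw=np.arctan2(d[1],d[0])-np.pi/2
print('ball',b1,'dir',d,L,'yaw jaw',np.degrees(yaw))
s=state();R0=np.array(s['tool_rot']);p0=np.array(s['tool_pos'])
for z in (.272,.194): print(rel(down(yaw),np.r_[b1[:2],z],R0,p0))
E
```

```text
tri [0.5544 0.0072 0.0147] 0.0013416367469915474 [0.555 0.007 0.018] [0.5521 0.0059 0.018 ]
foot [ 0.547 -0.113  0.026] [ 0.5468 -0.1108  0.026 ]
ball [0.5535 0.0065 0.018 ] dir [0.0552 0.9985 0.    ] 0.11694319667249349 yaw jaw -3.1628732338858985
(array([-0.0533,  0.036 , 68.5937]), array([-500.6946, -463.6493,  132.6088]))
(array([-0.0533,  0.036 , 68.5937]), array([-500.6949, -463.5669,  210.6088]))
```

```bash
python3 -m creep '0 0 8 -50 -46 0 1; 0 0 14 -86 -80 0 1; 0 0 20 -120 -110 0 1; 0 0 26 -154 -142 0 1; 0 0 32 -188 -174 0 1; 0 0 38 -222 -206 0 1; 0 0 44 -256 -236 0 1; 0 0 50 -290 -268 0 1; 0 0 56 -324 -300 0 1; 0 0 62 -360 -332 0 1; 0 0 68.6 -394 -364 0 1; 0 0 68.6 -426 -394 0 1' 10
```

```text
clock: 1.3
tool_pos: [0.515, 0.0991, 0.4047]
tool_rot: [[0.06, 0.998, 0.0], [0.998, -0.06, 0.0], [0.0, 0.0, -1.0]]
contact_force: [1.4, 0.1, 0.0]
width: 0.0912
```

```bash
python3 -m creep '0 0 0 -32 15 20 1; 0 0 0 -62 30 50 1; 0 0 0 -90 44 90 1; 0 0 0 -90 44 110 1; 0 0 0 -90 44 110 1'; python3 - <<'E'
from h import *
im=snapshot('wrist');cv2.imwrite('pics/w1.png',im[:,:,::-1]);c=calibration('wrist');print(c)
im=snapshot('top');cv2.imwrite('pics/t1.png',im[:,:,::-1]);s=state();print(s['tool_pos'],s['tool_rot'])
E
```

```text
clock: 1.8
tool_pos: [0.5527, 0.0081, 0.2918]
tool_rot: [[0.057, 0.998, -0.005], [0.998, -0.057, 0.0], [-0.0, -0.005, -1.0]]
contact_force: [0.1, 0.5, -0.1]
width: 0.091
{'mtx': array([[309.7069,   0.    , 325.1796],
       [  0.    , 309.7069, 200.9274],
       [  0.    ,   0.    ,   1.    ]]), 'R': array([[ 0.9984, -0.0569, -0.0015],
       [-0.0541, -0.9568,  0.2856],
       [-0.0177, -0.285 , -0.9584]]), 't': array([-0.5512,  0.0378,  0.2983])}
[0.5536 0.0091 0.295 ] [[ 0.0552  0.9985 -0.0007]
 [ 0.9985 -0.0552  0.    ]
 [-0.     -0.0007 -1.    ]]
```

View pics/w1.png

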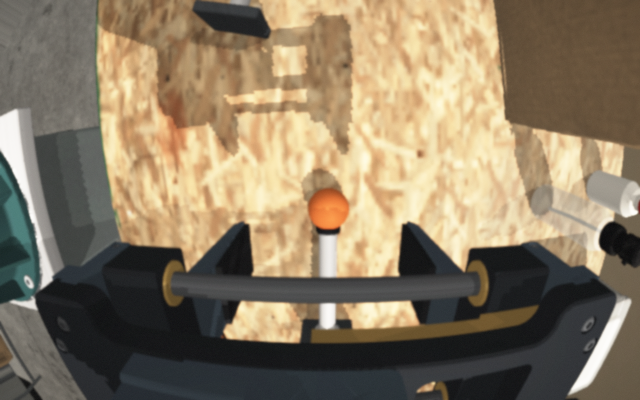

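The wrist view shows the ball at about (328,209), between the fingers, with the stem straight down the picture. I'll refine the ball position from this view.

```bash
python3 - <<'E'
from h import *
im=cv2.imread('pics/w1.png')[:,:,::-1].copy()
h=cv2.cvtColor(im,cv2.COLOR_RGB2HSV); m=cv2.inRange(h,(5,170,100),(16,255,255)); k=np.zeros_like(m);k[180:240,300:360]=1
(x,y),r=cv2.minEnclosingCircle(max(cv2.findContours(m*k,0,2)[0],key=cv2.contourArea)); print(x,y,r)
c=calibration('wrist');K=c['mtx'];R=c['R'];t=c['t']
def wp(u,v,z):
    d=np.array([u-K[0,2],v-K[1,2]])/K[0,0]; th=np.linalg.norm(d); ray=np.r_[d/th*np.sin(th),np.cos(th)]
    o=-R.T@t; w=R.T@ray; return o+w*(z-o[2])/w[2]
b=wp(x,y,.018); print(b)
a=wp(328,318,.026); print('stem foot end',a, np.degrees(np.arctan2(*(b-a)[:2])))
t=cv2.imread('pics/top0.png'); 
s=state();R0=s['tool_rot'];p0=s['tool_pos']
print(s['clock'],rel(down(np.radians(-3.16)),np.r_[b[:2],.194],R0,p0))
E
```

```text
328.1058044433594 209.1763458251953 20.81924057006836
[0.5561 0.006  0.018 ]
stem foot end [ 0.55   -0.1063  0.026 ] 3.0901609503319856
1.9 (array([-0.0418,  0.0003, -0.0024]), array([ -2.9731,   2.6904, 100.9928]))
```

```bash
python3 -m creep '0 0 0 -2 2 35 1; 0 0 0 -2.5 2 65 1; 0 0 0 -2.5 2 88 1; 0 0 0 -2.5 2 98 1; 0 0 0 -2.5 2 101 1; 0 0 0 -2.5 2 101 1; 0 0 0 -2.5 2 101 1' 10; python3 -m creep '0 0 0 0 0 0 0.35; 0 0 0 0 0 0 0.2; 0 0 0 0 0 0 0.2; 0 0 0 0 0 0 0.2; 0 0 0 0 0 0 0.2; 0 0 0 0 0 0 0.2; 0 0 0 0 0 0 0.2' 10
```

```text
clock: 2.6
tool_pos: [0.5561, 0.0064, 0.1951]
tool_rot: [[0.055, 0.998, 0.002], [0.998, -0.055, -0.0], [0.0, 0.002, -1.0]]
contact_force: [0.9, 0.4, 0.1]
width: 0.0916
clock: 3.3
tool_pos: [0.5555, 0.0063, 0.1937]
tool_rot: [[0.055, 0.998, -0.0], [0.998, -0.055, 0.0], [-0.0, -0.0, -1.0]]
contact_force: [-1.1, 0.2, 0.3]
width: 0.0385
```

```bash
python3 - <<'E'
from h import *
im=snapshot('wrist');cv2.imwrite('pics/w2.png',im[:,:,::-1])
s=state();print(s['clock'],s['tool_pos'],s['contact_force'],s['wrist_torque'],s['width'])
E
```

```text
3.35 [0.5554 0.0063 0.1936] [-0.0798  0.3401  0.6429] [ 0.0587  0.0975 -0.0494] 0.03549835817026195
```

View pics/w2.png

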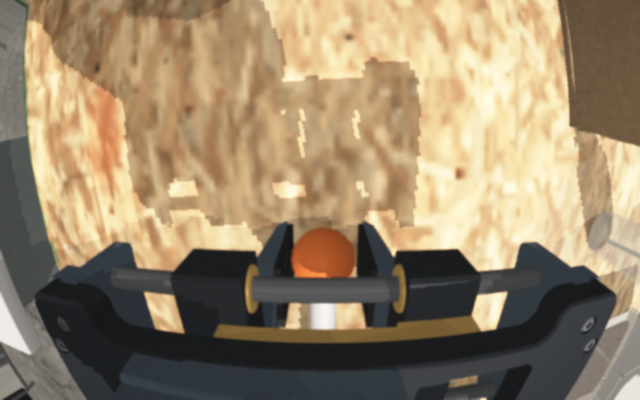

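Gripped: the width is 35.5 mm and the ball is between the pads. Next I carry it along the arc about the foot edge, with the tool kept pointing down.

```bash
python3 -m creep '0 0 0 0 0 0 0.2; 0 0 0 -0.5 0 -5 0.2; 0 0 0 -1.5 0 -9 0.2; 0 0 0 -3 0 -15 0.2; 0 0 0 -4.5 0 -21 0.2; 0 0 0 -6.5 0 -27 0.2; 0 0 0 -8.5 0 -33 0.2; 0 0 0 -11 0 -39 0.2; 0 0 0 -13.5 0 -44 0.2; 0 0 0 -16.5 0 -50 0.2; 0 0 0 -19.5 0 -55 0.2; 0 0 0 -19.5 0 -55 0.2' 10;  python3 - <<'E'
from h import *
im=snapshot('scene');cv2.imwrite('pics/s3.png',cv2.resize(im[200:320,250:420],None,fx=4,fy=4)[:,:,::-1])
s=state();print(s['clock'],s['tool_pos'],s['contact_force'],s['wrist_torque'],s['width'])
E
```

```text
clock: 4.55
tool_pos: [0.5546, -0.0135, 0.2494]
tool_rot: [[0.056, 0.998, 0.001], [0.998, -0.056, -0.0], [-0.0, 0.001, -1.0]]
contact_force: [-0.8, 2.7, 0.0]
width: 0.035
4.6 [ 0.5545 -0.0134  0.2491] [0.2746 3.4411 0.2096] [0.4666 0.0567 0.0149] 0.03498149477353257
```

View pics/s3.png

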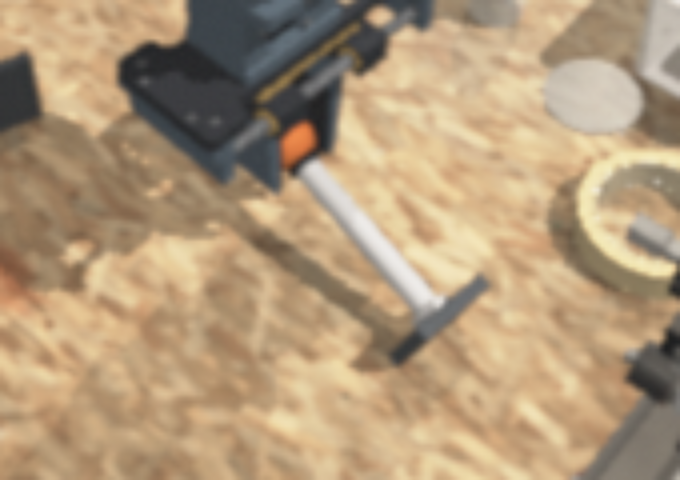

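The post is swinging about its foot edge and is leaning about 20° up from the bench. I'll continue the arc.

```bash
python3 -m creep '0 0 0 -3 0 -5 0.2; 0 0 0 -6.5 0 -10 0.2; 0 0 0 -10.5 0 -15 0.2; 0 0 0 -14.5 0 -20 0.2; 0 0 0 -18.5 0 -24.5 0.2; 0 0 0 -23 0 -29 0.2; 0 0 0 -27.5 0 -33.5 0.2; 0 0 0 -32 0 -37.5 0.2; 0 0 0 -37 0 -41 0.2; 0 0 0 -42 0 -45 0.2; 0 0 0 -47.5 0 -48 0.2; 0 0 0 -53 0 -51 0.2' 10;  python3 - <<'E'
from h import *
im=snapshot('scene');cv2.imwrite('pics/s4.png',cv2.resize(im[200:320,250:420],None,fx=4,fy=4)[:,:,::-1])
s=state();print(s['clock'],s['tool_pos'],s['contact_force'],s['wrist_torque'],s['width'])
E
```

```text
clock: 5.8
tool_pos: [0.5516, -0.0665, 0.3003]
tool_rot: [[0.055, 0.998, 0.0], [0.998, -0.055, 0.0], [0.0, 0.0, -1.0]]
contact_force: [-0.4, 3.1, 4.4]
width: 0.0353
5.85 [ 0.5517 -0.067   0.3007] [-0.2035  1.7561  2.7754] [ 0.3406  0.248  -0.0279] 0.03494930932742808
```

View pics/s4.png

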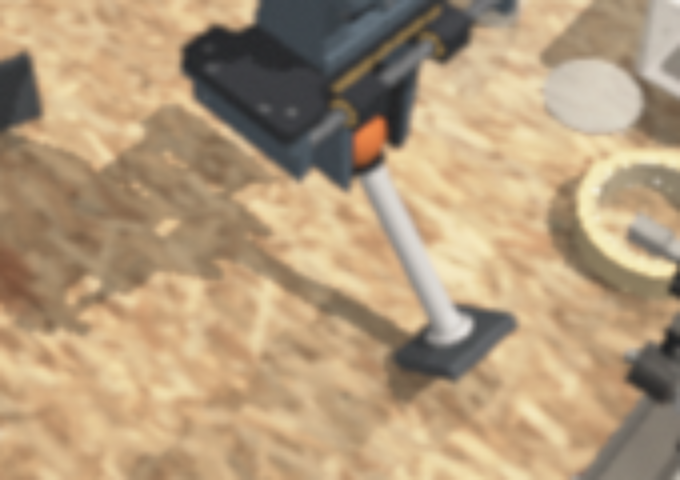

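```bash
python3 -m creep '0 0 0 -5.5 0 -3 0.2; 0 0 0 -11 0 -5.5 0.2; 0 0 0 -17 0 -8 0.2; 0 0 0 -22.5 0 -10 0.2; 0 0 0 -28.5 0 -12 0.2; 0 0 0 -34.5 0 -14 0.2; 0 0 0 -40.5 0 -15 0.2; 0 0 0 -47 0 -16 0.2; 0 0 0 -53 0 -17 0.2; 0 0 0 -59 0 -17.5 0.2; 0 0 0 -65 0 -18 0.2; 0 0 0 -71 0 -18 0.2' 10;  python3 - <<'E'
from h import *
im=snapshot('scene');cv2.imwrite('pics/s5.png',cv2.resize(im[200:320,250:420],None,fx=4,fy=4)[:,:,::-1])
s=state();print(s['clock'],s['tool_pos'],s['contact_force'],s['wrist_torque'],s['width'])
E
```

```text
clock: 7.05
tool_pos: [0.5475, -0.1376, 0.3178]
tool_rot: [[0.055, 0.998, -0.0], [0.998, -0.055, -0.0], [-0.0, -0.0, -1.0]]
contact_force: [-1.2, -0.5, 5.4]
width: 0.0352
7.1 [ 0.5476 -0.1382  0.3178] [-1.3209 -0.6786  4.3086] [-0.1546  0.3049 -0.0029] 0.03526355063521448
```

View pics/s5.png

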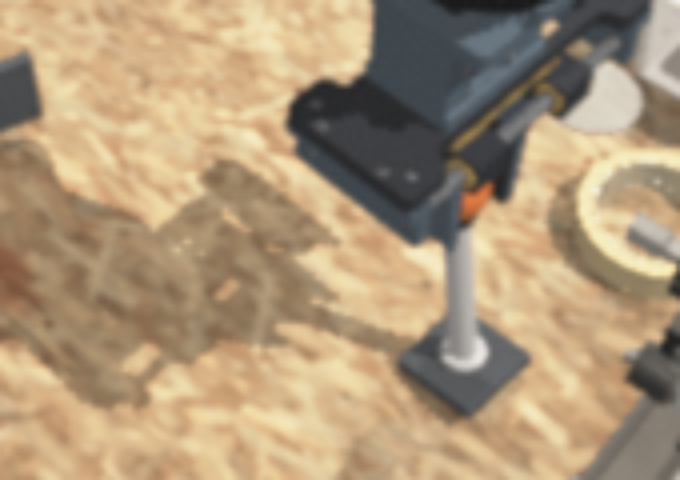

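It's about 10° from upright with the foot on the bench. I'll finish the arc.

```bash
python3 -m creep '0 0 0 -5 0 0.2 0.2; 0 0 0 -10 0 0.5 0.2; 0 0 0 -15 0 1 0.2; 0 0 0 -19 0 1.5 0.2; 0 0 0 -23 0 2 0.2; 0 0 0 -23 0 2 0.2; 0 0 0 -23 0 2 0.2' 10;  python3 - <<'E'
from h import *
im=snapshot('scene');cv2.imwrite('pics/s6.png',cv2.resize(im[200:320,250:420],None,fx=4,fy=4)[:,:,::-1])
s=state();print(s['clock'],s['tool_pos'],s['contact_force'],s['wrist_torque'],s['width'])
E
```

```text
clock: 7.8
tool_pos: [0.5462, -0.1604, 0.3158]
tool_rot: [[0.055, 0.998, -0.0], [0.998, -0.055, -0.0], [-0.0, -0.0, -1.0]]
contact_force: [-1.6, -1.2, 5.4]
width: 0.0352
7.85 [ 0.5463 -0.1603  0.3158] [-2.3134 -1.1784  5.7162] [-0.2907  0.36    0.01  ] 0.03534045032330298
```

View pics/s6.png

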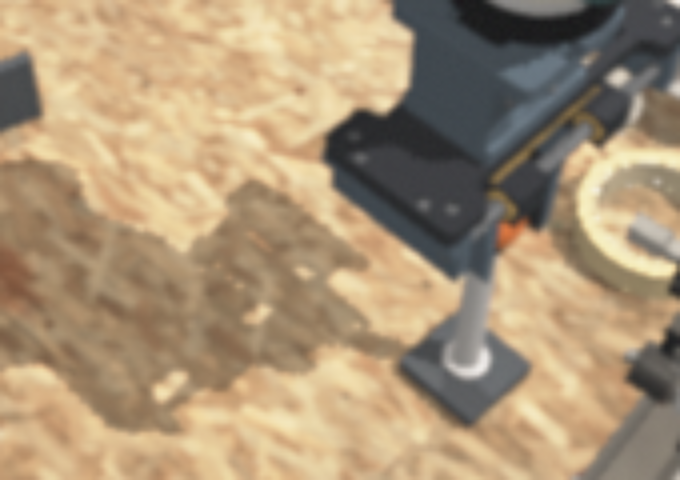

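```bash
python3 - <<'E'
from h import *
c=calibration('scene')
f=plane('scene',(366.7,289.5),.012); 
for p in (f,f+[0,0,.05],f+[0,0,.128],f+[0,-.03,.128]):
    q=c['mtx']@(c['R']@p+c['t']); q=q[:2]/q[2]; print(p,(q-[250,200])*4)
im=snapshot('top');cv2.imwrite('pics/t6.png',cv2.resize(im[180:320,280:450],None,fx=4,fy=4)[:,:,::-1])
E
```

```text
[ 0.5413 -0.1624  0.012 ] [466.8 358. ]
[ 0.5413 -0.1624  0.062 ] [475.2535 308.0379]
[ 0.5413 -0.1624  0.14  ] [490.0567 220.5475]
[ 0.5413 -0.1924  0.14  ] [540.0058 253.9229]
```

View pics/t6.png

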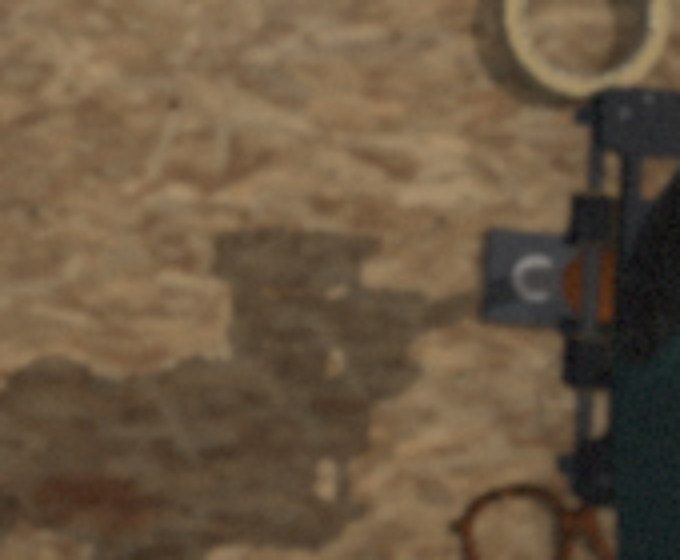

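The stem lines up with the projected vertical (474 seen against 475 predicted at row 308), so I'll release it and retreat straight up.

```bash
python3 -m creep '0 0 0 0 0 0 0.45; 0 0 0 0 0 0 0.5; 0 0 0 0 0 0 0.7; 0 0 0 0 0 0 0.9; 0 0 0 0 0 0 0.9; 0 0 0 0 0 0 0.9; 0 0 0 0 0 0 0.9; 0 0 0 0 0 0 0.9' 10;python3 -m creep '0 0 0 0 0 -5 0.9; 0 0 0 0 0 -15 0.9; 0 0 0 0 0 -30 0.9; 0 0 0 0 0 -50 0.9; 0 0 0 0 0 -75 0.9; 0 0 0 0 0 -95 0.9; 0 0 0 0 0 -110 0.9; 0 0 0 0 0 -120 0.9; 0 0 0 0 0 -120 0.9; 0 0 0 0 0 -120 0.9'; python3 -m creep '0 0 0 25 0 0 0.9; 0 0 0 65 0 0 0.9; 0 0 0 105 0 0 0.9; 0 0 0 140 0 0 0.9; 0 0 0 150 0 0 0.9; 0 0 0 150 0 0 0.9; 0 0 0 150 0 0 0.9; 0 0 0 150 0 0 0.9; 0 0 0 150 0 0 0.9'; python3 - <<'E'
from h import *
for n in('scene','top'):
    im=snapshot(n);cv2.imwrite(f'pics/{n}7.png',im[:,:,::-1])
s=state();print(s['clock'],s['tool_pos'],s['contact_force'],s['width'])
E
```

```text
clock: 8.7
tool_pos: [0.5463, -0.1599, 0.3158]
tool_rot: [[0.055, 0.998, -0.0], [0.998, -0.055, 0.0], [0.0, -0.0, -1.0]]
contact_force: [0.0, -0.0, -0.0]
width: 0.0821
clock: 9.7
tool_pos: [0.5461, -0.1599, 0.4353]
tool_rot: [[0.055, 0.998, -0.0], [0.998, -0.055, 0.0], [0.0, -0.0, -1.0]]
contact_force: [-1.0, 1.2, -0.1]
width: 0.0821
clock: 10.6
tool_pos: [0.5546, -0.0111, 0.4356]
tool_rot: [[0.057, 0.998, -0.0], [0.998, -0.057, -0.0], [-0.0, -0.0, -1.0]]
contact_force: [0.7, -0.4, 0.3]
width: 0.0817
10.7 [ 0.5546 -0.0109  0.4357] [ 0.8617  0.6374 -0.1737] 0.08188947657196363
```

View pics/scene7.png

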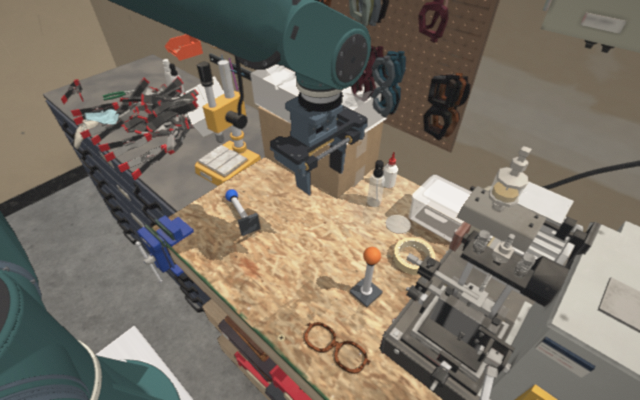

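View pics/top7.png

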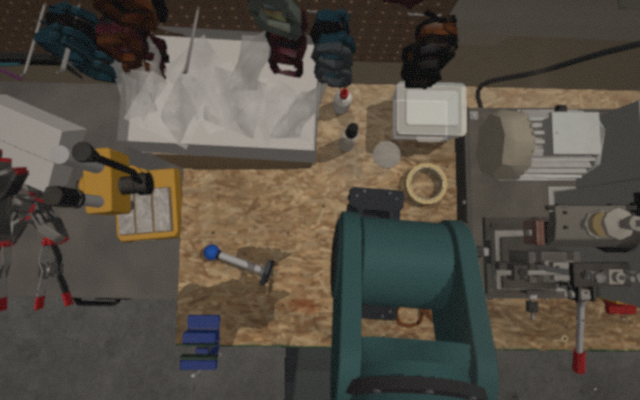

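The scene view shows the orange post standing, with its ball at (372,256) above its foot at (367,292). In the top view the blue post (211,252)/(267,271) and the bottle (351,130) have not moved. The arm is clear, so I'm handing in.

```bash
python3 -c "
from station import *
hand_in(); print(state()['clock'])"
```

```text
the job is handed in; nothing more can be done
the job is handed in; nothing more can be done
```

The orange-balled post is standing upright on its foot, the gripper has let go, and the job is handed in (no verdict is reported). I gripped the ball at 10 N and carried it in an arc about the foot's lower edge with the tool kept pointing down. I then opened the gripper and backed off upward and to the left, ending at 10.7 s of the 48 s.

- **Upright:** just before release the stem matched the projected vertical to within about a pixel. After release the camera shows the post standing straight; I judged that by eye and did not measure the final angle.
- **Position:** the foot ended about 30 mm from where it lay, against the 100 mm limit. It never looked clear of the bench in the pictures I took.
- **Other objects:** the blue-balled post and the spray bottle are at the same pixels in the top view as at the start.
- **Arm:** it is clear of everything, with a contact force of about 1 N, which is sensor noise.

The views disagreed on the ball's first position by up to 4 mm, so I used the wrist camera for the grasp. None of the checks failed.

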